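# Hold the spring clip open over the price board

### The job

Get the price board on the stall counter ready for today's slip: first press the board down in its wooden foot until its shoulders sit fully home on the foot. Then squeeze open the spring clip parked on the rim of the white basket, lift it off, and finish while holding it gaping wide over the middle of the board's top edge, square to it, one jaw well down on each side and neither touching the board, so that I can slide the slip in: keep squeezing, do not put it down, let it go or let it bite the board. Do not shove the stand away or disturb the jar, the bottle and the steel bowl.

Things in the scene. Friction and masses are not known exactly. Their poses are not given: they have to be found in the camera images.
- stand: Loose wooden foot of the price board, 150 mm long (its y) by 80 mm (its x) by 28 mm high, 0.9 kg, standing free on the counter; origin at the centre of its underside, z up. A 5 mm slot along y through its middle takes the board's tongue.
- board_top (a point): Middle of the top edge of the white price board: a stiff plastic sheet 4 mm thick, 130 mm wide, 90 mm high above its shoulders, upright in the foot. Axes of this point: x across the sheet's thickness, y along the top edge, z up. It lies 118 mm above the counter when the board is fully home, up to 16 mm more when it stands proud.
- board (a joint): How far the board stands proud of fully home, m: 0 = its shoulders sit on the foot, at most 0.016; starts at 0.007 to 0.014. The slot holds it by friction: about 7 N straight down on its top edge moves it, and it stays where it is left.
- basket: White plastic stock basket with small jars in it, fixed to the counter: 160 mm (its x) by 240 mm (its y) by 100 mm high, walls 5 mm thick, origin at the centre of its underside. The clip is parked on the 240 mm wall on its -x side. The jars inside are 78 mm high and stand at least 85 mm behind that wall.
- clip: Lever a of the black spring clip, a large pinch clip like a clothes peg, 60 g, 30 mm wide, 85 mm high; origin on the hinge pin. Two jaws reach 42 mm below the pin, two tails flare out to 43 mm above it, 50 mm over their outer faces there when parked. Parked upright: z up, y along the pin and the basket wall, x across the wall; pin 24 mm above the rim, jaws gripping 18 mm of wall.
- clip_spread (a joint): Angle between the clip's levers, rad: 0 = parked with the jaws 5 mm apart, -0.1 = shut, 0.56 = tails pinched to the stop, jaws gaping 28 mm at the tips. The spring always shuts it: about 6 N on each tail, 35 mm above the pin, begins to open it, 12 N holds it fully open. If the tails are let go it snaps shut.
- tail_a (a point): On the outer face of lever a's tail, mid width, 36 mm along it from the pin, 12 mm from its top end. Pinching the tails leans lever a one way and lever b the other, up to 0.28 rad each; the tails then come to a stop standing parallel, 24 mm over their outer faces, 48 mm above the pin.
- tail_b (a point): The same point on lever b's tail; the tails are pinched along the line from tail_a to tail_b.
- jaw_a (a point): Lower inner edge of lever a's jaw tip, at mid width (y runs along the 30 mm wide lip, along the pin). When the clip gapes fully the tips are 40 mm below the pin; the lips are 9 mm high and 8 mm thick (outwards), and the gap narrows upwards to about 20 mm half-way up; the spring coil on the pin, 9 mm across, closes its top.
- jaw_b (a point): Lower inner edge of lever b's jaw tip, the same.
- jar: Bystander: dark round jar with a black cap, 76 mm across, 88 mm high; leave it alone. Origin at the centre of its underside.
- bottle: Bystander: amber oil bottle with a red cap, 52 mm across, 170 mm high; leave it alone. Origin at the centre of its underside.
- bowl: Bystander: steel bowl, 100 mm across, 45 mm high; leave it alone. Origin at the centre of its underside.
Not all that is in view belongs to the job. Several things look just like the stand: the one meant starts farthest to the robot's right.

How it is judged (in metres and radians):
On the way, in this order (a step that is already met when the one before it is completed fails the run):
1. the board is pressed fully home in its foot, the clip still parked (value of joint board below 0.002 m and distance of clip from where it was at the start of the episode below 0.02 m), for 0.2 s.
2. the clip is held open in the fingers, its jaws clear above the basket's rim (z of each of jaw_a, jaw_b in the frame of basket above 0.105 m and value of joint clip_spread above 0.25 rad and contact force between the fingers and clip above 4 N and contact force between clip and basket below 0.1 N), for 0.2 s.
At the end, for the whole second after the job is handed in: Board within 2 mm of home. Clip squeezed in the fingers, still, jaw tips over 16 mm apart, one each side of the board (4.5 mm or more from its mid-plane), 6 mm or more below its top edge, within 22 mm of the edge's middle, pin along the edge within 0.2 rad, not touching board or foot (value of joint board below 0.002 m and ((x of jaw_a in the frame of board_top below -0.0045 m and x of jaw_b in the frame of board_top above 0.0045 m) or (x of jaw_b in the frame of board_top below -0.0045 m and x of jaw_a in the frame of board_top above 0.0045 m)) and distance between jaw_a and jaw_b above 0.016 m and z of each of jaw_a, jaw_b in the frame of board_top below -0.006 m and y of jaw_a in the frame of board_top between -0.022 and 0.022 m and y of jaw_b in the frame of board_top between -0.022 and 0.022 m and angle between the y axis of jaw_a and the y axis of board_top, either way round below 0.2 rad and angle between stand's own z axis and vertical below 0.1 rad and contact force between clip and stand below 0.3 N and contact force between the fingers and clip above 4 N and linear speed of clip below 0.02 m/s); the arm keeps its last pose, push and grip.
It fails at once if the clip bites or rams the board (over 5 N) (contact force between clip and stand above 5 N).
It fails at once if the stand is shoved more than 30 mm or tipped (distance of stand from where it was at the start of the episode above 0.03 m or angle between stand's own z axis and vertical above 0.3 rad).
It fails at once if a bystander is moved more than 30 mm or tipped over (distance of any of jar, bottle, bowl from where it was at the start of the episode above 0.03 m or angle between any of jar, bottle, bowl's own z axis and vertical above 0.5 rad).
It also fails if it takes over 58 s, if anything falls off the work surface, if the arm or the gripper's body presses on something with over 40 N, if the wrist force passes 120 N, or if a joint passes its speed limit or range.

### The arm

A 6-joint arm with a two-finger parallel gripper is mounted at the origin on the work surface. World frame = base frame: x ahead of the robot, y to its left, z up, the work surface at z = 0. Lengths are in mm, angles in rad, forces in N, time in s.
With the tool pointing down it reaches from about 325 to 925 mm from the base axis. Payload 3.1 kg.
Tool frame: the origin (TCP) lies midway between the tips of the shut fingers; the grasp point (between the pads) lies 19 mm behind it; z points along the fingers, y is the direction in which the jaws open and shut (so a half turn about z gives the same grasp; the last joint's range is limited). The gripper opens to 85 mm and grips with 20 to 120 N. Pads are 22 mm wide; open, the fingers measure 114 mm over their backs; the gripper's body (76 mm by 85 mm) begins 54 mm behind the grasp point. The pads swing forward as they close: fully open they stand 13 mm farther back than shut.
Start: joints at [1.127, 0.217, 1.613, -0, 1.311, -0.112], TCP at [203.573, 590.929, 231.3] pointing down, gripper open.
Joint ranges: [-2.75, 2.75], [-0.78, 2.1], [0.31, 2.55], [-1.13, 4.27], [0.13, 2.63], [-2.58, 2.58]. Speed limits (rad/s): [2.79, 2.79, 3.14, 3.14, 3.14, 3.14].

### API

Orientations are given as a unit quaternion [w, x, y, z].
In Python, from cell import r gives the robot as it stands. The module is installed in compiled form; this text tells all that it offers.
- The arm moves only by the tool send_rows, never from a script. Its argument "plan" is a list of rows, each a list of 7 numbers: the shift along the tool's x, y, z in m, then the turn, a rotation vector about the tool's x, y, z in degrees, then the closure, from -1 (fully open) to 1 (shut). In form: [[dx, dy, dz, ax, ay, az, fingers], ...]. A call has 1 to 12 rows; each row shifts and turns the pose as measured when the row begins, along the tool's axes as they then stand; what a row does not reach is not made up. A row lasts 1/8 s, in which the tool goes at most 62.5 mm and 10.7 degrees, less where a joint would pass 70% of its speed; a pose out of reach is approached as far as the arm can. A call with a gripper value outside its range is refused whole. The fingers move at their own pace and stop on an object; the grip force is fixed at half the most. Time passes only in rows, so rows that do not move let the fingers close. It gives the time, the measured TCP pose, the force and the opening at its end, in the units of the state.
- r.get_state(): the state, without advancing time (a new reading comes with each control period).
- r.capture(name): name is "scene" or "side" or "wrist"; returns the picture (420x560x3 uint8, red, green, blue); there is no depth.
- r.get_calibration(name): a dict with "fx", "fy", "cx", "cy" (pixels), "extrinsics" (4x4, takes a point from world to camera coordinates). Camera axes: x right, y up, looking along -z (the intrinsics and any distortion apply to the point x, -y, -z); pixel columns grow to the right and rows downward; lengths in mm; the calibration is good to about 2 mm. A picture is of the moment at which its call begins: read the wrist's pose just before it. get_calibration takes no time and is no camera call; for the wrist camera it gives the pose at the moment of the call.
- r.hand_in(): hands the job in, once; it reports no verdict.
The state is a dict: "time_s": time; "joint_pos": joint angles; "joint_vel": joint speeds; "joint_efforts": joint torques, N m; "tool_pos": TCP position; "tool_rot": TCP orientation; "wrist_force": force on the tool from outside, world axes, zero at the start; "torque": the same for the moment, N m; "width": opening from 0.0 (shut) to 1.0 (fully open).
Only numpy, scipy, OpenCV 4.12 (cv2) and the standard library are available. Lean on these libraries where they do the work, as an engineer would, in place of code of your own. Each camera call takes 0.05 s, during which the arm holds its last target.

## Working session

There is one attempt and no reset: what is moved stays moved. The work goes in short steps, Python scripts to look and compute and a tool call to move; the robot and the scene stay as the last step left them, time stands still between calls to the robot, and variables do not carry over. Pictures are saved under pics/ and viewed, and the job is handed in when it is done.

Besides the shell and the picture viewer there is one more tool, called as name(argument=value, ...), one argument or row to a line, values as JSON. send_rows: Moves the arm, as the interface text tells. Its arguments: {"type":"object","properties":{"plan":{"type":"array","items":{"type":"array","items":{"type":"number"}}}},"required":["plan"]}

```bash
mkdir -p pics
python3 - <<'E'
from cell import r
import cv2,numpy as np
s=r.get_state(); print(s)
for n in ["scene","side","wrist"]:
    c=r.get_calibration(n); print(n,{k:(np.round(v,3).tolist()) for k,v in c.items()})
    cv2.imwrite(f"pics/{n}0.png",cv2.cvtColor(r.capture(n),cv2.COLOR_RGB2BGR))
E
```

```text
{'time_s': 0.0, 'joint_pos': array([ 1.12679884e+00,  2.17769168e-01,  1.61491917e+00, -9.52437038e-06,
        1.31128947e+00, -1.12209040e-01]), 'joint_vel': array([ 0.00074415,  0.00186493,  0.00152043,  0.00054585,  0.00290845,
       -0.00010675]), 'joint_efforts': array([ 3.95785555e-04, -3.96840870e+01, -3.03857768e+01, -1.23386349e-04,
        9.69420711e-03, -1.89442557e-05]), 'tool_pos': array([203.22223083, 590.18441382, 229.96676726]), 'tool_rot': array([-3.22976162e-04,  1.65133014e-01,  9.86270584e-01, -1.14801801e-03]), 'wrist_force': array([ 0.17633285, -0.60147453, -0.74815362]), 'torque': array([-0.00415341, -0.0253021 , -0.02535587]), 'width': 0.9989761867454378}
scene {'fx': 391.596, 'fy': 391.596, 'cx': 287.778, 'cy': 219.111, 'extrinsics': [[-0.549, 0.836, -0.004, 265.338], [-0.457, -0.296, 0.839, 182.211], [0.7, 0.462, 0.545, -1529.379], [0.0, 0.0, 0.0, 1.0]]}
side {'fx': 394.385, 'fy': 394.385, 'cx': 280.067, 'cy': 206.617, 'extrinsics': [[0.991, -0.131, -0.011, -540.072], [0.098, 0.681, 0.726, -164.568], [-0.087, -0.721, 0.688, -897.677], [0.0, 0.0, 0.0, 1.0]]}
wrist {'fx': 303.431, 'fy': 303.431, 'cx': 278.276, 'cy': 209.192, 'extrinsics': [[0.326, 0.945, -0.003, -624.269], [-0.909, 0.313, -0.277, 36.181], [-0.261, 0.093, 0.961, -379.283], [0.0, 0.0, 0.0, 1.0]]}
```

View pics/scene0.png

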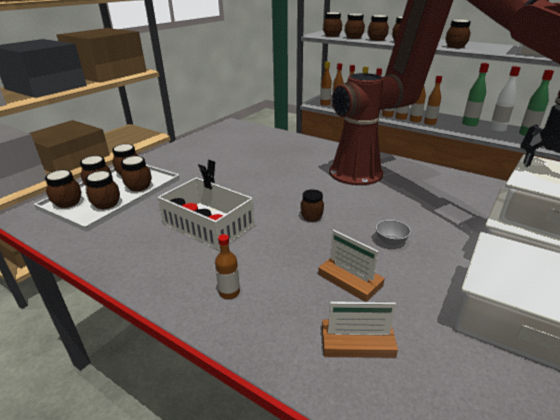

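View pics/side0.png

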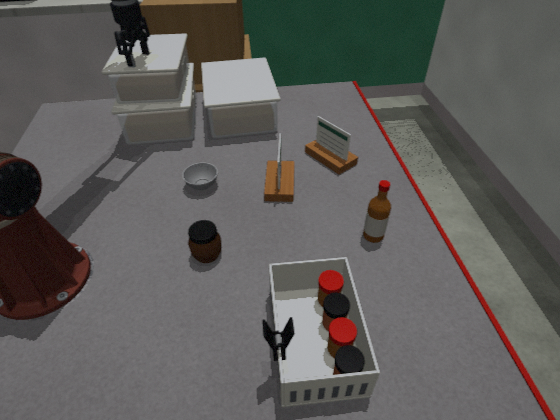

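View pics/wrist0.png

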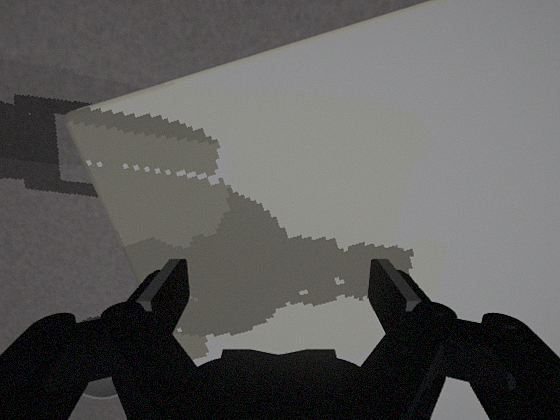

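```bash
cat > h.py <<'E'
import numpy as np,cv2
from cell import r
def cal(n): 
    c=r.get_calibration(n); return c
def ray(c,u,v):
    E=np.array(c["extrinsics"]);R=E[:3,:3];t=E[:3,3]
    d=np.array([(u-c["cx"])/c["fx"],-(v-c["cy"])/c["fy"],-1.]);return -R.T@t,R.T@d
def onz(c,u,v,z):
    o,d=ray(c,u,v);return o+d*(z-o[2])/d[2]
def proj(c,p):
    E=np.array(c["extrinsics"]);q=E[:3,:3]@np.array(p,float)+E[:3,3]
    return np.array([c["cx"]+c["fx"]*q[0]/-q[2],c["cy"]+c["fy"]*q[1]/q[2]])
def tri(rays):
    A=np.zeros((3,3));b=np.zeros(3)
    for o,d in rays:
        d=d/np.linalg.norm(d);P=np.eye(3)-np.outer(d,d);A+=P;b+=P@o
    p=np.linalg.solve(A,b)
    return p,[np.linalg.norm(np.cross(p-o,d/np.linalg.norm(d))) for o,d in rays]
def crop(src,dst,x0,y0,x1,y1,k):
    im=cv2.imread(src)[y0:y1,x0:x1];cv2.imwrite(dst,cv2.resize(im,None,fx=k,fy=k,interpolation=cv2.INTER_CUBIC))
def grab(n,name):
    c=cal(n);im=r.capture(n);cv2.imwrite(f"pics/{name}.png",cv2.cvtColor(im,cv2.COLOR_RGB2BGR));return c,im
E
python3 - <<'E'
from h import *
crop("pics/scene0.png","pics/sc_stand.png",310,220,410,370,4)
crop("pics/side0.png","pics/si_stand.png",250,100,370,210,6)
crop("pics/scene0.png","pics/sc_bask.png",150,150,265,250,6)
crop("pics/side0.png","pics/si_bask.png",250,250,390,410,4)
for n,p in (("scene",[(350,285),(360,350)]),("side",[(280,185),(330,155)])):
    c=cal(n)
    for q in p: print(n,q,onz(c,*q,28).round())
E
```

```text
scene (350, 285) [623. 273.  28.]
scene (360, 350) [786. 374.  28.]
side (280, 185) [574. 217.  28.]
side (330, 155) [740. 333.  28.]
```

View pics/sc_stand.png

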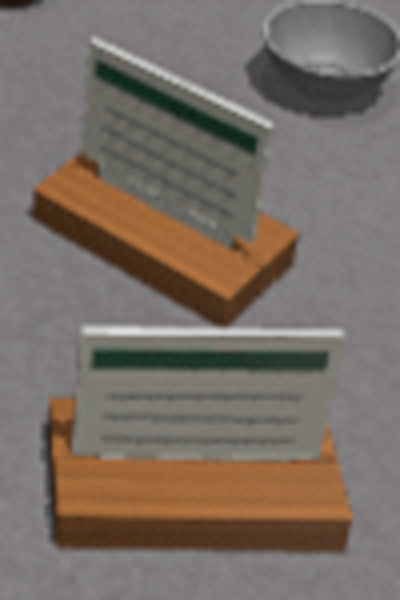

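View pics/si_stand.png

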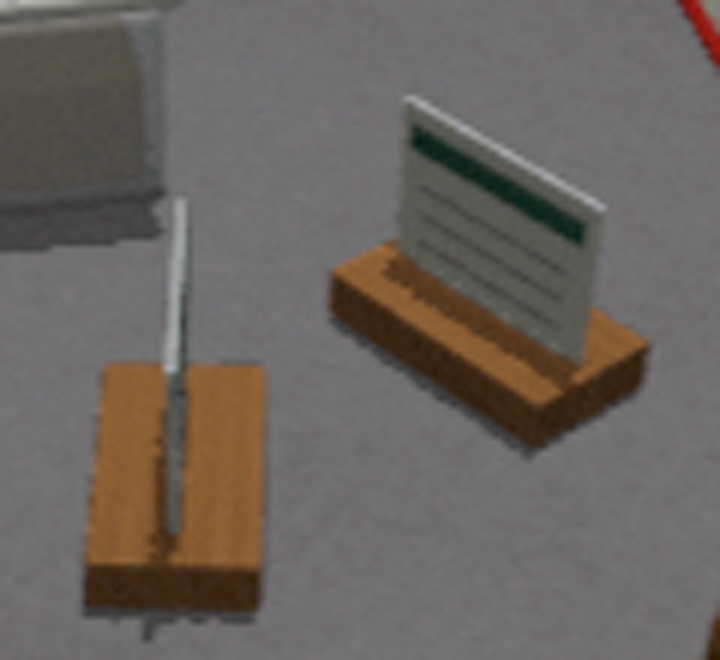

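View pics/sc_bask.png

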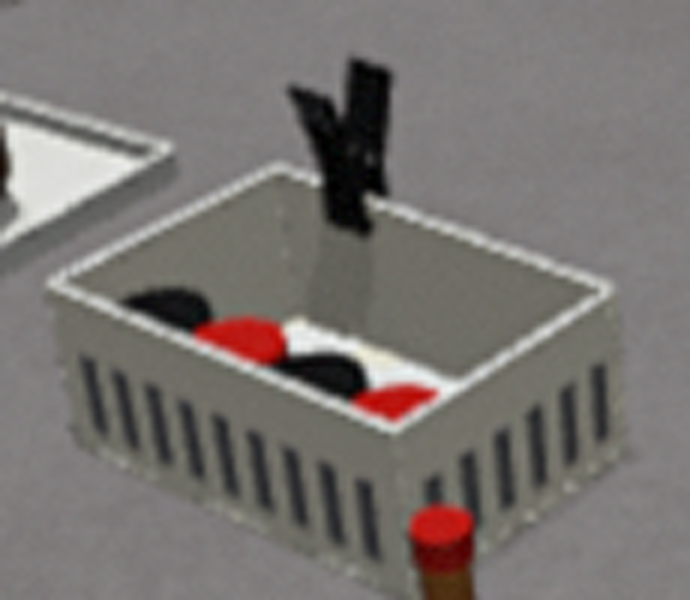

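View pics/si_bask.png

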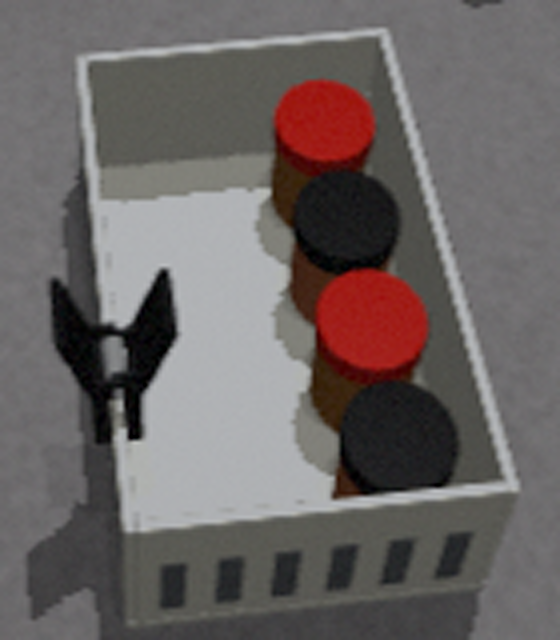

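Run:
```python
from h import *
S=cal("side");C=cal("scene")
print("foot top side",[onz(S,250+x/6,100+y/6,28).round(1)[:2] for x,y in ((105,366),(265,366),(262,567),(87,567))])
print("foot top scene",[onz(C,310+x/4,220+y/4,28).round(1)[:2] for x,y in ((36,192),(80,155),(298,235),(228,302))])
f=lambda a,b:tri([ray(C,*a),ray(S,*b)])
print("board top",f((310+93/4,220+38/4),(250+173/6,100+370/6)),f((310+272/4,220+127/4),(250+181/6,100+200/6)))
print("rim side",[onz(S,250+x/4,250+y/4,100).round(1)[:2] for x,y in ((82,58),(385,34),(515,488),(130,525))])
print("rim scene",[onz(C,150+x/6,150+y/6,100).round(1)[:2] for x,y in ((48,284),(278,166),(612,288),(397,430))])
for n,c,k,o in(("side",S,4,(250,250)),("scene",C,6,(150,150))):pass
t=f((150+294/6,150+90/6),(250+170/4,250+272/4));print("tail",t)
t=f((150+372/6,150+62/6),(250+55/4,250+285/4));print("tail",t)
```

```text
foot top side [array([551.3, 330.5]), array([629.1, 319. ]), array([604.6, 172.5]), array([527.3, 183.7])]
foot top scene [array([608.7, 178.3]), array([560. , 184.2]), array([556.2, 334.6]), array([634.2, 322.1])]
board top (array([567.72831687, 190.65083043, 128.38166489]), [np.float64(0.7157373424429094), np.float64(0.7157373424427392)]) (array([588.88470167, 318.60851941, 127.27255926]), [np.float64(0.48551977651033157), np.float64(0.4855197765102733)])
rim side [array([ 512. , -109.9]), array([ 666.6, -116.2]), array([ 659.7, -350.5]), array([ 504.4, -344.1])]
rim scene [array([ 662.9, -345.9]), array([ 506.7, -341.3]), array([ 513.5, -107.1]), array([ 667.8, -110. ])]
tail (array([ 534.20022515, -282.55859832,  173.44060562]), [np.float64(5.72800408644474), np.float64(5.7280040864449075)])
tail (array([ 486.20723736, -278.05337179,  170.42644252]), [np.float64(2.570491969943871), np.float64(2.5704919699438613)])
```

send_rows(
  plan=[
    [0, 0, -0.06, 0, 0, 0, -1],
    [0, 0, 0, 0, 0, 10, -1],
    [0, 0, 0, 0, 0, 10, -1],
    [0, 0, 0, 0, 0, 10, -1],
    [0, 0, 0, 0, 0, 10, -1],
    [0, 0, 0, 0, 0, 10, -1],
    [0, 0, 0, 0, 0, 10, -1],
    [0, 0, 0, 0, 0, 10, -1],
    [0, 0, 0, 0, 0, 1, -1],
  ],
)

```text
time_s: 1.27
tool_pos: [202.0, 587.6, 286.4]
tool_rot: [0.002, 0.721, 0.693, -0.006]
wrist_force: [-0.7, -0.1, -0.4]
width: 0.996
```

```bash
cat >> h.py <<'E'
from scipy.spatial.transform import Rotation as Ro
def pose():
    s=r.get_state();q=s["tool_rot"];return np.array(s["tool_pos"]),Ro.from_quat([q[1],q[2],q[3],q[0]]),s
def Rt(yaw): # tool down, tool y at yaw (deg) from world +x
    a=np.radians(yaw);y=np.array([np.cos(a),np.sin(a),0]);z=np.array([0,0,-1.]);x=np.cross(y,z)
    return Ro.from_matrix(np.c_[x,y,z])
def to(p,yaw):
    P,R,s=pose();T=Rt(yaw)
    d=R.inv().apply(np.array(p)-P);w=(R.inv()*T).as_rotvec(degrees=True)
    print("at",P.round(1),"yaw",np.degrees(np.arctan2(*R.as_matrix()[[1,0],1])).round(2),"tilt",np.degrees(np.arccos(-R.as_matrix()[2,2])).round(2),"F",np.round(s["wrist_force"],1),"w",round(s["width"],3),"t",round(s["time_s"],2))
    print("shift m",(d/1000).round(4),"|",round(np.linalg.norm(d)/62.5,1),"rows; turn",w.round(2))
E
python3 - <<'E'
from h import *
to([578,255,260],-9.35)
E
```

```text
at [202.  587.6 286.4] yaw -2.28 tilt 0.69 F [-0.7 -0.1 -0.4] w 0.996 t 1.27
shift m [-0.3171  0.3891  0.028 ] | 8.0 rows; turn [-0.23  0.65  7.07]
```

send_rows(
  plan=[
    [-0.035, 0.043, 0.003, 0, 0, 0, 1],
    [-0.035, 0.043, 0.003, 0, 0, 0, 1],
    [-0.035, 0.043, 0.003, 0, 0, 0, 1],
    [-0.035, 0.043, 0.003, 0, 0, 0, 1],
    [-0.035, 0.043, 0.003, 0, 0, 0, 1],
    [-0.035, 0.043, 0.003, 0, 0, 0, 1],
    [-0.035, 0.043, 0.003, 0, 0, 0, 1],
    [-0.035, 0.043, 0.003, 0, 0, 0, 1],
    [-0.035, 0.043, 0.003, 0, 0, 0, 1],
    [0, 0, 0, -0.2, 0.6, 7, 1],
  ],
)

```text
time_s: 2.52
tool_pos: [590.8, 252.4, 257.7]
tool_rot: [-0.001, 0.753, 0.658, -0.0]
wrist_force: [-0.5, 0.6, -0.4]
width: 0.001
```

Run:
```python
from h import *
to([578,255,160],-9.35)
c,im=grab("wrist","w1"); 
P,R,s=pose();print("cam in tool",R.inv().apply(ray(c,0,0)[0]-P).round(1), R.inv().apply(ray(c,c["cx"],c["cy"])[1]).round(3))
print([proj(c,p).round(0) for p in ([578,255,128],[568,190.6,128],[589,318.6,128])])
```

```text
at [590.8 252.4 257.7] yaw -7.66 tilt 0.06 F [-0.5  0.6 -0.4] w 0.001 t 2.52
shift m [ 0.0008 -0.013   0.0977] | 1.6 rows; turn [-0.06 -0.03  1.69]
cam in tool [  70.3    1.9 -142.5] [-0.278  0.001  0.96 ]
[array([264., 200.]), array([263., 264.]), array([265., 128.])]
```

View pics/w1.png

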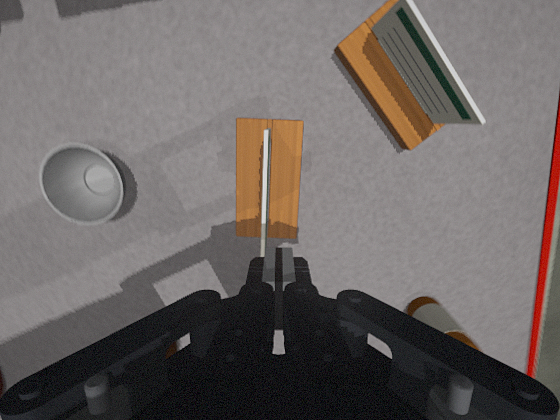

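Run:
```python
from h import *
c=cal("wrist");im=cv2.imread("pics/w1.png").astype(int)
g=im.min(2)
for v in range(124,262,8):
    row=g[v,252:276]; m=row>140; x=np.where(m)[0]+252
    print(v,x.min() if len(x) else None,x.max() if len(x) else None,row[8:20])
```

```text
124 None None [68 76 71 70 74 73 67 54 79 62 71 68]
132 264 268 [ 71  71  67 107 199 212 208 207 144  89  92  66]
140 264 267 [ 66  69  57 124 214 207 212 210  92  68  92  47]
148 264 267 [ 56  50  42 133 217 209 210 199  71  95 114  43]
156 263 267 [ 61  48  49 147 216 210 210 183  69 107  87  59]
164 263 267 [ 48  46  84 179 212 211 207 141  62 107  64  63]
172 263 266 [ 51  40 120 213 209 212 207  90  86 116  51  63]
180 263 266 [ 47  43 129 217 208 211 200  68  93 108  43  71]
188 263 266 [ 38  50 140 216 212 210 181  67 106  87  50  70]
196 262 266 [ 47  64 165 213 212 210 143  69 110  73  64  60]
204 262 265 [ 38  99 192 209 210 204 106  78 109  52  65  72]
212 262 265 [ 41 120 206 211 210 190  75  94 101  43  69  64]
220 262 265 [ 54 139 211 211 209 174  70  89  79  43  58  69]
228 262 262 [ 61 119 150 139 140 101  69  78  52  41  53  54]
236 262 263 [ 57 119 145 145 133  94  67  67  45  45  47  48]
244 261 264 [104 146 158 161 142  79  77  91  88  97  88  91]
252 261 263 [115 154 156 152 123  76  87  90  88  86  87  90]
260 None None [30 32 26 46 76 93 88 88 89 89 89 89]
```

Run:
```python
from h import *
c=cal("wrist");im=cv2.imread("pics/w1.png").astype(int);g=im.min(2)
print(g[124:134,266],g[250:264,262])
pts=[]
for v in range(132,224):
    w=np.clip(g[v,255:275]-110,0,100); pts.append((v,(w*np.arange(255,275)).sum()/w.sum()))
k=np.polyfit(*np.array(pts).T,1)
for z in (126,128,130):
    A=onz(c,np.polyval(k,128.5),128.5,z);B=onz(c,np.polyval(k,220),220,z);E=onz(c,np.polyval(k,258),258,z)
    d=A-B;print(z,A.round(1),E.round(1),"yaw",np.degrees(np.arctan2(-d[0],d[1])).round(2),"len",np.linalg.norm(A-E),"mid",((A+E)/2).round(1), "x at y254", (B+d*(254.6-B[1])/d[1]).round(1))
```

```text
[ 67  72  63  63  77 142 199 211 208 208] [161 160 156 157 158 159 152  46  25  25  26  36  21  33]
126 [588.2 319.4 126. ] [566.3 197.7 126. ] yaw -10.2 len 123.6901633012522 mid [577.2 258.6 126. ] x at y254 [576.5 254.6 126. ]
128 [588.3 319.5 128. ] [566.5 198.6 128. ] yaw -10.2 len 122.78898914061193 mid [577.4 259.  128. ] x at y254 [576.6 254.6 128. ]
130 [588.3 319.5 130. ] [566.7 199.5 130. ] yaw -10.2 len 121.88781497997172 mid [577.5 259.5 130. ] x at y254 [576.7 254.6 130. ]
```

send_rows(
  plan=[
    [0, -0.014, 0.05, 0, 0, 2, 1],
    [0, 0, 0.048, 0, 0, 0, 1],
    [0, 0, 0, 0, 0, 0, 1],
  ],
)

```text
time_s: 2.95
tool_pos: [575.9, 256.0, 159.1]
tool_rot: [-0.001, 0.762, 0.648, 0.001]
wrist_force: [-0.3, -0.7, -0.6]
width: -0.001
```

Run:
```python
from h import *
to([577,255,128],-9.8)
c,im=grab("side","s1");crop("pics/s1.png","pics/s1c.png",230,60,350,210,5)
```

```text
at [575.9 256.  159.1] yaw -9.27 tilt 0.14 F [-0.3 -0.7 -0.6] w -0.001 t 2.95
shift m [-0.0009  0.0013  0.0311] | 0.5 rows; turn [ 0.   -0.14  0.53]
```

View pics/s1c.png

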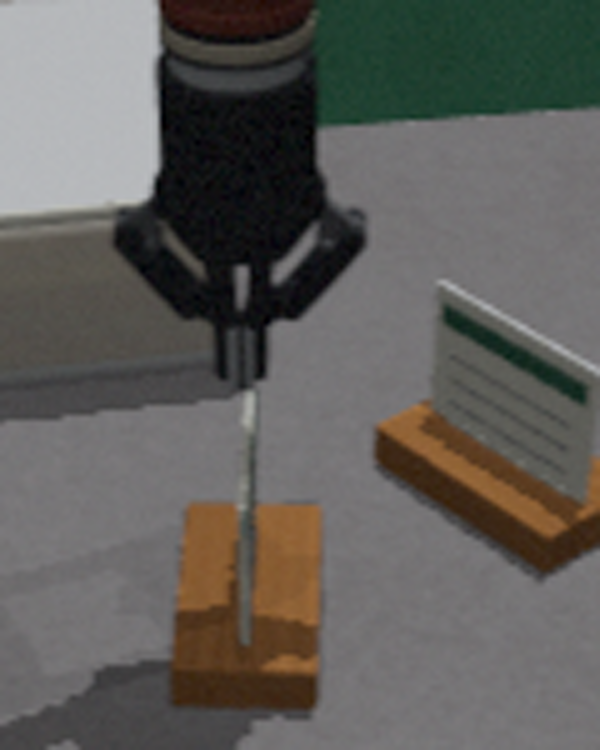

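The side view shows the shut fingers above the board's upper edge (the tips near crop (242,380), the board's line at (250,400)). Next I shift 1 mm and go down to just above it.

send_rows(
  plan=[
    [-0.001, 0.0015, 0.015, 0, 0, 0.5, 1],
    [0, 0, 0.012, 0, 0, 0, 1],
    [0, 0, 0.005, 0, 0, 0, 1],
  ],
)

```text
time_s: 3.38
tool_pos: [583.6, 257.5, 135.0]
tool_rot: [0.002, 0.764, 0.645, 0.008]
wrist_force: [-0.4, 0.3, -0.0]
width: -0.001
```

send_rows(
  plan=[
    [0, 0, 0, 0, 0, 0, 1],
  ],
)

```text
time_s: 3.5
tool_pos: [583.7, 257.5, 134.9]
tool_rot: [0.002, 0.764, 0.645, 0.008]
wrist_force: [0.2, -0.5, 0.3]
width: 0.002
```

Run:
```python
from h import *
to([577,255,128],-9.8)
```

```text
at [583.7 257.5 134.9] yaw -9.64 tilt 1.0 F [ 0.2 -0.5  0.3] w 0.002 t 3.5
shift m [-0.0036 -0.0062  0.0067] | 0.2 rows; turn [ 0.82 -0.57  0.16]
```

send_rows(
  plan=[
    [-0.0035, -0.006, 0, 0.8, -0.6, 0, 1],
    [0, 0, 0, 0, 0, 0, 1],
  ],
)

```text
time_s: 3.75
tool_pos: [577.3, 255.0, 135.7]
tool_rot: [0.0, 0.764, 0.645, -0.0]
wrist_force: [0.3, 0.4, -0.9]
width: -0.004
```

Run:
```python
from h import *
to([577,255,128],-9.8)
```

```text
at [577.3 255.  135.7] yaw -9.64 tilt 0.05 F [ 0.3  0.4 -0.9] w -0.004 t 3.75
shift m [-0.0001 -0.0003  0.0077] | 0.1 rows; turn [0.03 0.04 0.16]
```

Aligned. Now down in small steps.

send_rows(
  plan=[
    [0, 0, 0.005, 0, 0, 0, 1],
    [0, 0, 0.004, 0, 0, 0, 1],
    [0, 0, 0.004, 0, 0, 0, 1],
  ],
)

```text
time_s: 4.12
tool_pos: [577.8, 255.2, 124.8]
tool_rot: [0.001, 0.764, 0.645, 0.0]
wrist_force: [-3.1, -1.6, 7.6]
width: -0.002
```

Run:
```python
from h import *
to([577,255,118],-9.8)
```

```text
at [577.8 255.2 124.8] yaw -9.63 tilt 0.09 F [-3.1 -1.6  7.6] w -0.002 t 4.12
shift m [-0.0003 -0.0008  0.0068] | 0.1 rows; turn [0.09 0.02 0.17]
```

send_rows(
  plan=[
    [0, -0.0005, 0.004, 0, 0, 0, 1],
    [0, 0, 0.004, 0, 0, 0, 1],
    [0, 0, 0.003, 0, 0, 0, 1],
  ],
)

```text
time_s: 4.5
tool_pos: [578.0, 255.2, 118.0]
tool_rot: [0.001, 0.764, 0.645, 0.0]
wrist_force: [-5.8, -2.5, 12.9]
width: 0.001
```

Run:
```python
from h import *
to([577,255,118],-9.8)
```

```text
at [578.  255.2 118. ] yaw -9.61 tilt 0.12 F [-5.8 -2.5 12.9] w 0.001 t 4.5
shift m [-0.0004 -0.0009 -0.0001] | 0.0 rows; turn [0.11 0.05 0.19]
```

send_rows(
  plan=[
    [0, -0.001, 0.004, 0, 0, 0, 1],
    [0, -0.0005, 0.004, 0, 0, 0, 1],
  ],
)

```text
time_s: 4.75
tool_pos: [578.1, 255.3, 117.9]
tool_rot: [0.002, 0.764, 0.646, 0.0]
wrist_force: [-8.0, -3.3, 17.6]
width: -0.004
```

Run:
```python
from h import *
to([577,255,118],-9.8)
c,im=grab("side","s2");crop("pics/s2.png","pics/s2c.png",230,60,350,210,5)
c,im=grab("scene","c2");crop("pics/c2.png","pics/c2c.png",310,200,410,300,6)
```

```text
at [578.1 255.3 117.9] yaw -9.57 tilt 0.24 F [-8.  -3.3 17.6] w -0.004 t 4.75
shift m [-0.0005 -0.001  -0.0001] | 0.0 rows; turn [0.21 0.11 0.23]
```

View pics/c2c.png

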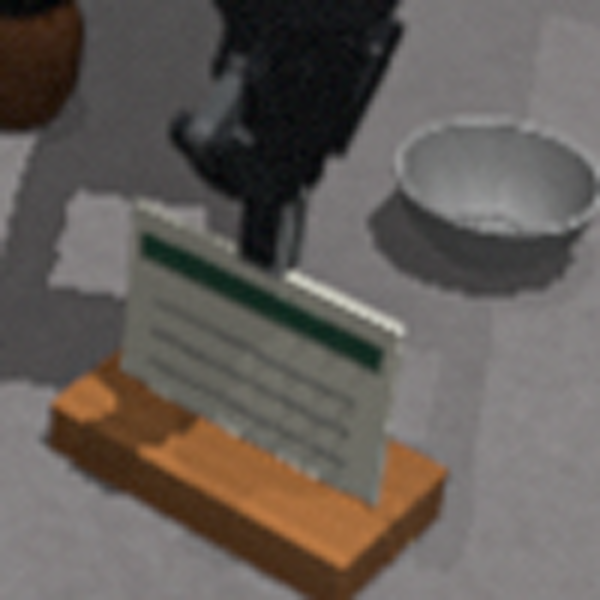

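View pics/s2c.png

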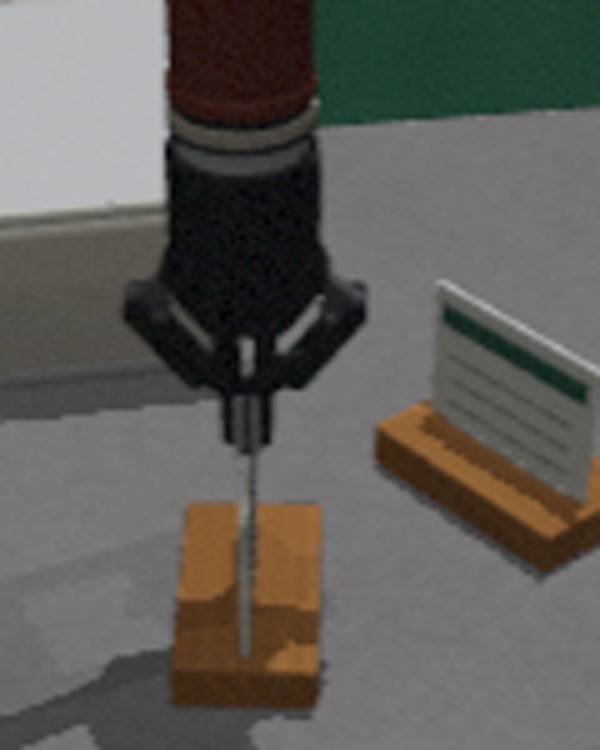

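send_rows(
  plan=[
    [0, 0, -0.06, 0, 0, 0, 1],
    [0, 0, -0.06, 0, 0, 0, 1],
    [0, 0, -0.03, 0, 0, 0, -1],
    [-0.05, 0, 0, 0, 0, 0, -1],
    [0, 0, 0, 0, 0, 0, -1],
  ],
)

```text
time_s: 5.48
tool_pos: [569.2, 205.5, 270.6]
tool_rot: [0.003, 0.763, 0.646, 0.0]
wrist_force: [-0.4, 0.4, -0.1]
width: 0.636
```

Run:
```python
from h import *
to([507,-280,270],-1.8)
c,im=grab("wrist","w2")
np.save("w2cal.npy",c,allow_pickle=True)
print([proj(c,p).round(1) for p in ([577,255,118],[588,319,118],[566,191,118])])
```

```text
at [569.2 205.5 270.6] yaw -9.5 tilt 0.29 F [-0.4  0.4 -0.1] w 0.636 t 5.47
shift m [-0.4891  0.0188  0.0019] | 7.8 rows; turn [ 0.24  0.16 -7.7 ]
[array([276.3, 143.9]), array([276.5,  69.8]), array([276.2, 209.3])]
```

View pics/w2.png

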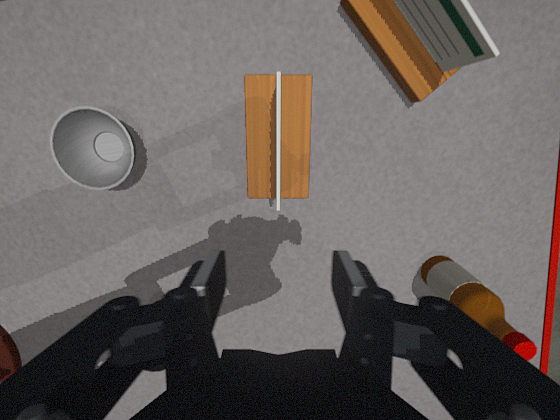

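Run:
```python
from h import *
c=np.load("w2cal.npy",allow_pickle=True).item();g=cv2.imread("pics/w2.png").astype(int).min(2)
print(g[66:76,278],g[203:214,278])
pts=[]
for v in range(76,205):
    w=np.clip(g[v,270:288]-120,0,80); pts.append((v,(w*np.arange(270,288)).sum()/w.sum()))
k=np.polyfit(*np.array(pts).T,1)
A=onz(c,np.polyval(k,71),71,118);E=onz(c,np.polyval(k,210),210,118);d=A-E
print(A,E,(A+E)/2,np.linalg.norm(d),np.degrees(np.arctan2(-d[0],d[1])))
```

```text
[136 141 138 136 134 164 200 200 198 202] [202 203 204 202 203 203 203 175 120 128 131]
[589.32821457 317.758081   118.        ] [567.65405197 189.98724754 118.        ] [578.49113327 253.87266427 118.        ] 129.59612343075418 -9.627612736667484
```

send_rows(
  plan=[
    [-0.055, 0.002, 0, 0, 0, 0, -1],
    [-0.055, 0.002, 0, 0, 0, 0, -1],
    [-0.055, 0.002, 0, 0, 0, 0, -1],
    [-0.055, 0.002, 0, 0, 0, 0, -1],
    [-0.055, 0.002, 0, 0, 0, 0, -1],
    [-0.055, 0.002, 0, 0, 0, 0, -1],
    [-0.055, 0.002, 0, 0, 0, 0, -1],
    [-0.055, 0.002, 0, 0.2, 0.2, -7.7, -1],
  ],
)

```text
time_s: 6.52
tool_pos: [517.5, -231.5, 265.1]
tool_rot: [-0.003, 0.711, 0.703, 0.004]
wrist_force: [0.5, 0.4, 0.1]
width: 1.0
```

Run:
```python
from h import *
to([507,-280,270],-1.8)
c,im=grab("wrist","w3")
np.save("w3cal.npy",c,allow_pickle=True)
print([proj(c,p).round(1) for p in ([507,-280,167],[512,-108,100],[505,-344,100])])
```

```text
at [ 517.5 -231.5  265.1] yaw -0.71 tilt 0.57 F [0.5 0.4 0.1] w 1.0 t 6.53
shift m [-0.0486 -0.0099 -0.0054] | 0.8 rows; turn [ 0.12 -0.56  1.09]
[array([265.8, 265.5]), array([269.5,  64.6]), array([267.7, 290.5])]
```

View pics/w3.png

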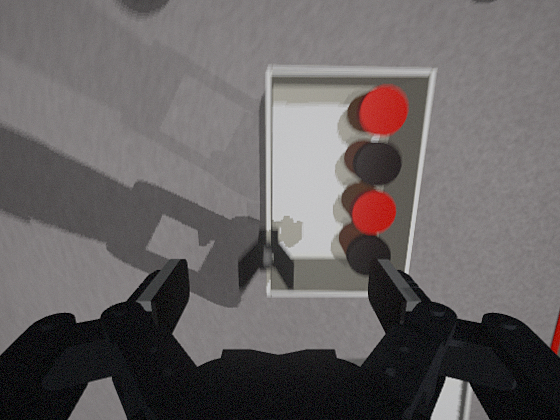

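Run:
```python
from h import *
crop("pics/w3.png","pics/w3c.png",220,210,320,310,6)
```

```text
(no output)
```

View pics/w3c.png

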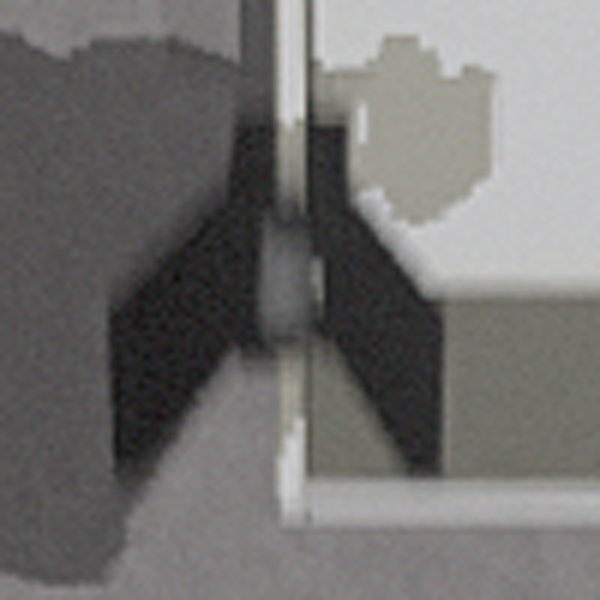

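Run:
```python
from h import *
c=np.load("w3cal.npy",allow_pickle=True).item()
f=lambda x,y,z:onz(c,220+x/6,210+y/6,z).round(1)
for z in (165,167,169): print(z,f(113,312,z),f(440,308,z),f(117,470,z),f(440,474,z))
print("wall",f(293,150,100),f(293,500,100), onz(c,269.5,75,100),f(277,500,100),f(307,500,100))
```

```text
165 [ 483.4 -277.3  165. ] [ 531.  -277.3  165. ] [ 482.7 -303.1  165. ] [ 531.  -304.4  165. ]
167 [ 483.6 -276.3  167. ] [ 530.9 -276.4  167. ] [ 483.  -301.9  167. ] [ 530.9 -303.3  167. ]
169 [ 483.9 -275.4  169. ] [ 530.8 -275.4  169. ] [ 483.3 -300.8  169. ] [ 530.8 -302.1  169. ]
wall [ 507.8 -276.7  100. ] [ 506.3 -347.6  100. ] [ 511.83441493 -116.93052546  100.        ] [ 503.2 -347.6  100. ] [ 508.9 -347.6  100. ]
```

Run:
```python
from h import *
to([507.3,-289.5,215],-1.8)
```

```text
at [ 516.4 -238.7  264.9] yaw -0.73 tilt 0.16 F [-0.  -4.  -0.2] w 0.997 t 6.58
shift m [-0.051  -0.0085  0.0498] | 1.1 rows; turn [ 0.05 -0.15  1.07]
```

send_rows(
  plan=[
    [-0.04, -0.0085, 0.01, 0, 0, 1, -1],
    [0, 0, 0, 0, 0, 0, -1],
    [0, 0, 0, 0, 0, 0, -1],
  ],
)

```text
time_s: 6.95
tool_pos: [508.5, -279.4, 252.5]
tool_rot: [-0.002, 0.719, 0.695, 0.002]
wrist_force: [-0.6, -0.0, -0.0]
width: 1.002
```

Run:
```python
from h import *
to([507.3,-289.5,215],-1.8)
c,im=grab("wrist","w4")
np.save("w4cal.npy",c,allow_pickle=True)
print(proj(c,[507.3,-289.5,167]),proj(c,[483,-276,167]),proj(c,[531,-276,167]))
crop("pics/w4.png","pics/w4c.png",200,200,350,350,4)
```

```text
at [ 508.5 -279.4  252.5] yaw -1.92 tilt 0.34 F [-0.6 -0.  -0. ] w 1.002 t 6.95
shift m [-0.0104 -0.0008  0.0374] | 0.6 rows; turn [ 0.02 -0.34 -0.12]
[276.29406422 228.02771563] [244.76228186 212.78742496] [305.88320144 210.78324421]
```

View pics/w4c.png

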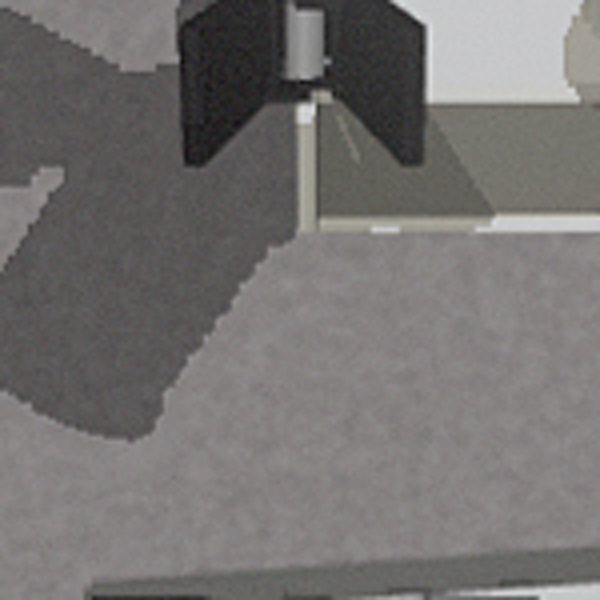

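Run:
```python
from h import *
c=np.load("w4cal.npy",allow_pickle=True).item()
f=lambda x,y,z:onz(c,200+x/4,200+y/4,z).round(1)
for z in (165,167): print(z,f(181,28,z),f(427,27,z),f(183,164,z),f(425,164,z))
print("coil",f(305,10,128),f(305,79,128),"wall",f(308,160,100),f(310,228,100))
```

```text
165 [ 483.4 -271.8  165. ] [ 531.9 -273.3  165. ] [ 482.  -300.5  165. ] [ 531.2 -302.2  165. ]
167 [ 483.7 -271.3  167. ] [ 531.7 -272.7  167. ] [ 482.3 -299.7  167. ] [ 531.1 -301.4  167. ]
coil [ 507.4 -278.6  128. ] [ 506.8 -295.1  128. ] wall [ 506.3 -326.2  100. ] [ 506.1 -345.5  100. ]
```

send_rows(
  plan=[
    [-0.0075, -0.001, 0.03, 0, -0.3, 0, -1],
    [0, 0, 0.03, 0, 0, 0, -1],
    [0, 0, 0, 0, 0, 0, -1],
  ],
)

```text
time_s: 7.38
tool_pos: [509.8, -282.8, 192.6]
tool_rot: [0.001, 0.717, 0.697, 0.001]
wrist_force: [-0.1, 0.4, 0.6]
width: 0.998
```

Run:
```python
from h import *
to([507.2,-286.8,140],-1.8)
```

```text
at [ 509.8 -282.8  192.6] yaw -1.57 tilt 0.17 F [-0.1  0.4  0.6] w 0.998 t 7.38
shift m [-0.004  -0.0027  0.0526] | 0.8 rows; turn [0.17 0.01 0.23]
```

send_rows(
  plan=[
    [-0.004, -0.003, 0.02, 0.2, 0, -0.2, -1],
    [0, 0, 0, 0, 0, 0, -1],
  ],
)

```text
time_s: 7.62
tool_pos: [508.1, -286.2, 173.5]
tool_rot: [0.001, 0.715, 0.699, -0.0]
wrist_force: [-0.0, 0.4, 0.3]
width: 0.996
```

Run:
```python
from h import *
to([507.2,-286.8,140],-1.8)
```

```text
at [ 508.1 -286.2  173.5] yaw -1.24 tilt 0.14 F [-0.   0.4  0.3] w 0.996 t 7.62
shift m [-0.0006 -0.001   0.0335] | 0.5 rows; turn [0.1  0.1  0.56]
```

send_rows(
  plan=[
    [0, -0.001, 0.017, 0.1, 0.1, 0.5, -1],
    [0, 0, 0.012, 0, 0, 0, -1],
    [0, 0, 0, 0, 0, 0, -1],
  ],
)

```text
time_s: 8.0
tool_pos: [508.0, -286.8, 144.0]
tool_rot: [0.001, 0.718, 0.696, 0.0]
wrist_force: [0.9, -0.2, -0.2]
width: 1.0
```

Run:
```python
from h import *
to([507.2,-286.8,140],-1.8)
```

```text
at [ 508.  -286.8  144. ] yaw -1.78 tilt 0.14 F [ 0.9 -0.2 -0.2] w 1.0 t 8.0
shift m [ 0.     -0.0008  0.004 ] | 0.1 rows; turn [0.12 0.07 0.02]
```

send_rows(
  plan=[
    [0, -0.0008, 0.004, 0, 0, 0, -1],
    [0, 0, 0, 0, 0, 0, -1],
  ],
)

```text
time_s: 8.25
tool_pos: [507.3, -287.0, 140.0]
tool_rot: [0.001, 0.718, 0.696, 0.0]
wrist_force: [-0.6, -0.0, 0.4]
width: 0.997
```

Run:
```python
from h import *
to([507.2,-286.8,140],-1.8)
grab("wrist","w5");grab("side","s5");crop("pics/s5.png","pics/s5c.png",220,230,380,400,4)
```

```text
at [ 507.3 -287.   140. ] yaw -1.79 tilt 0.16 F [-0.6 -0.   0.4] w 0.997 t 8.25
shift m [ 0.0002 -0.0001 -0.    ] | 0.0 rows; turn [0.14 0.08 0.01]
```

View pics/w5.png

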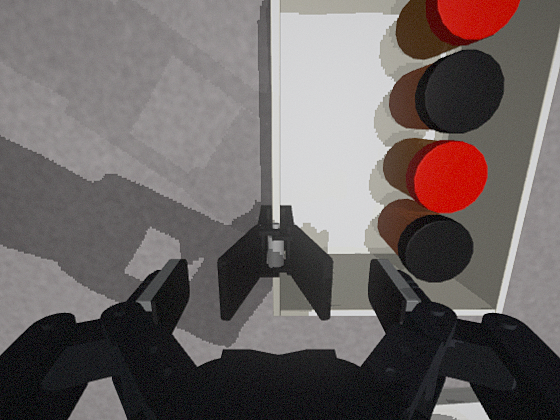

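View pics/s5c.png

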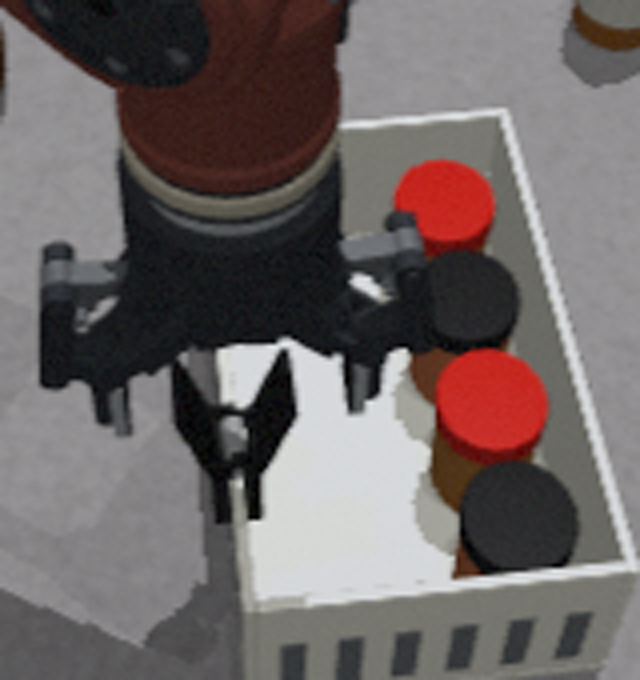

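Run:
```python
from h import *
c=cal("wrist")
for z in (165,167):print([onz(c,u,v,z).round(1) for u,v in ((219,258),(331,258),(222,319),(330,318))])
P,R,s=pose()
for zz in (-10,-13,-32):
  print(zz,[proj(c,P+R.apply([x,y,zz])).round(0) for y in(-42,42) for x in (-11,11)])
```

```text
[array([ 483.8, -271.4,  165. ]), array([ 531.5, -273. ,  165. ]), array([ 482.6, -301.6,  165. ]), array([ 531.5, -302.7,  165. ])]
[array([ 484.3, -270.5,  167. ]), array([ 531.1, -272. ,  167. ]), array([ 483. , -300.1,  167. ]), array([ 531.1, -301.3,  167. ])]
-10 [array([192., 294.]), array([188., 253.]), array([362., 294.]), array([365., 253.])]
-13 [array([190., 297.]), array([186., 256.]), array([363., 297.]), array([367., 255.])]
-32 [array([178., 322.]), array([173., 275.]), array([375., 322.]), array([380., 275.])]
```

send_rows(
  plan=[
    [0, 0, 0, 0, 0, 0, 1],
    [0, 0, 0, 0, 0, 0, 1],
    [0, 0, 0, 0, 0, 0, 1],
    [0, 0, 0, 0, 0, 0, 1],
  ],
)

```text
time_s: 8.85
tool_pos: [508.2, -287.6, 141.4]
tool_rot: [0.003, 0.718, 0.696, 0.001]
wrist_force: [1.2, 0.7, -0.8]
width: 0.259
```

Run:
```python
from h import *
to([507.2,-286.8,140],-1.8)
grab("wrist","w6");grab("side","s6");crop("pics/s6.png","pics/s6c.png",220,230,380,400,4)
```

```text
at [ 508.2 -287.6  141.4] yaw -1.79 tilt 0.32 F [ 1.2  0.7 -0.8] w 0.259 t 8.85
shift m [ 0.0008 -0.001   0.0014] | 0.0 rows; turn [0.27 0.17 0.01]
```

View pics/w6.png

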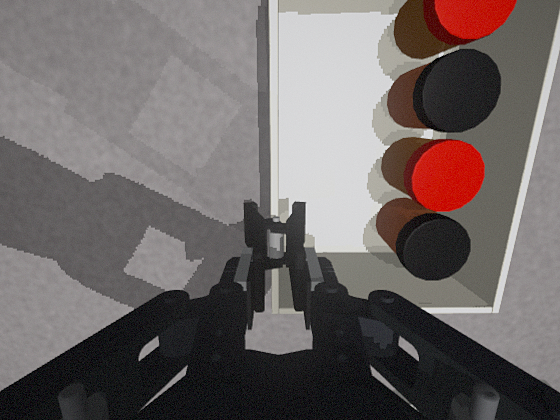

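View pics/s6c.png

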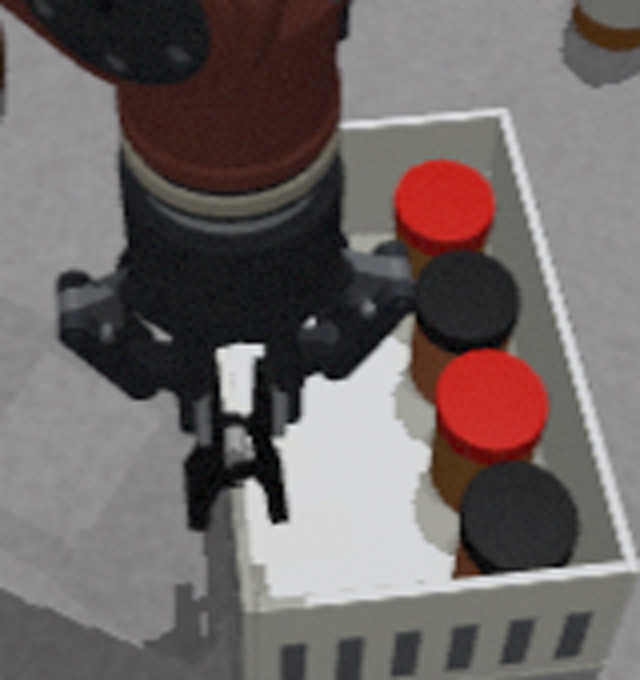

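send_rows(
  plan=[
    [0, 0, -0.015, 0, 0, 0, 1],
    [0, 0, -0.025, 0, 0, 0, 1],
    [0, 0, -0.03, 0, 0, 0, 1],
    [0, 0, 0, 0, 0, 0, 1],
    [0, 0, 0, 0, 0, 0, 1],
  ],
)

```text
time_s: 9.57
tool_pos: [507.9, -287.3, 215.2]
tool_rot: [0.003, 0.718, 0.696, 0.001]
wrist_force: [0.5, -0.1, -0.2]
width: 0.26
```

Run:
```python
from h import *
to([507.2,-286.8,240],-1.8)
c,_=grab("wrist","w7");np.save("w7cal.npy",c,allow_pickle=True)
c,_=grab("side","s7");crop("pics/s7.png","pics/s7c.png",220,230,380,400,4)
```

```text
at [ 507.9 -287.3  215.2] yaw -1.78 tilt 0.35 F [ 0.5 -0.1 -0.2] w 0.26 t 9.57
shift m [ 0.0004 -0.0005 -0.0248] | 0.4 rows; turn [0.3  0.19 0.02]
```

View pics/w7.png

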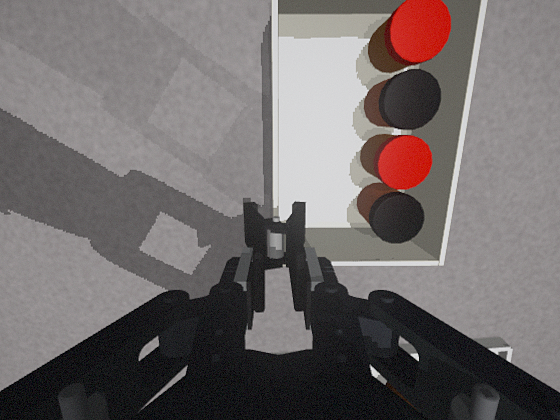

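View pics/s7c.png

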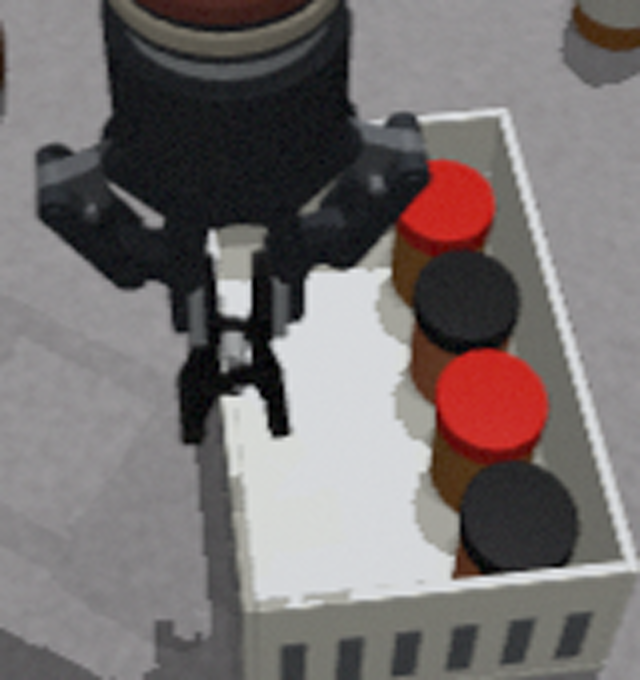

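send_rows(
  plan=[
    [0, 0, -0.03, 0, 0, 0, 1],
    [0, 0, -0.03, 0, 0, 0, 1],
    [0, 0, 0, 0.3, 0.2, 4, 1],
    [0, 0, 0, 0, 0, 4, 1],
  ],
)

```text
time_s: 10.18
tool_pos: [505.0, -285.4, 269.7]
tool_rot: [-0.006, 0.766, 0.643, -0.001]
wrist_force: [0.4, 0.2, -2.1]
width: 0.261
```

Run:
```python
from h import *
to([578.4,254,275],-9.6)
```

```text
at [ 505.  -285.4  269.7] yaw -10.04 tilt 0.71 F [ 0.4  0.2 -2.1] w 0.261 t 10.18
shift m [ 0.5439 -0.0217 -0.0019] | 8.7 rows; turn [-0.63 -0.34 -0.44]
```

send_rows(
  plan=[
    [0.045, -0.002, 0, -0.6, -0.3, -0.4, 1],
    [0.045, -0.002, 0, 0, 0, 0, 1],
    [0.045, -0.002, 0, 0, 0, 0, 1],
    [0.045, -0.002, 0, 0, 0, 0, 1],
    [0.045, -0.002, 0, 0, 0, 0, 1],
    [0.045, -0.002, 0, 0, 0, 0, 1],
    [0.045, -0.002, 0, 0, 0, 0, 1],
    [0.045, -0.002, 0, 0, 0, 0, 1],
    [0.04, -0.002, 0, 0, 0, 0, 1],
    [0.03, 0, 0, 0, 0, 0, 1],
    [0, 0, 0, 0, 0, 0, 1],
  ],
)

```text
time_s: 11.55
tool_pos: [554.7, 154.9, 253.5]
tool_rot: [-0.01, 0.765, 0.644, -0.008]
wrist_force: [0.2, 0.0, -1.2]
width: 0.258
```

Run:
```python
from h import *
to([578.4,254,240],-9.6)
c,_=grab("wrist","w8");np.save("w8cal.npy",c,allow_pickle=True)
print([proj(c,p).round(1) for p in ([578.4,254,118],[589.3,317.8,118],[567.6,190,118])])
```

```text
at [554.7 154.9 253.5] yaw -9.82 tilt 1.46 F [ 0.2  0.  -1.2] w 0.258 t 11.55
shift m [0.1017 0.0068 0.0133] | 1.6 rows; turn [-1.46  0.   -0.22]
[array([289.,  84.]), array([289.6,  -3.8]), array([288.7, 160.6])]
```

View pics/w8.png

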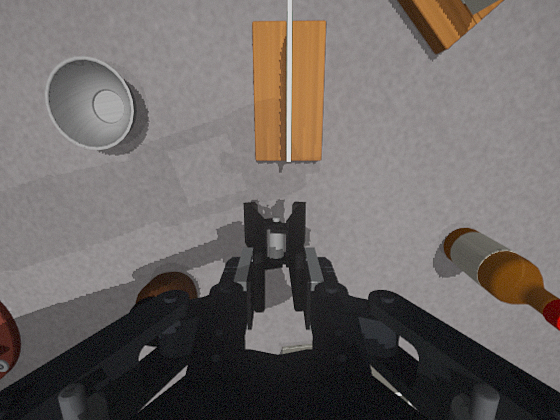

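send_rows(
  plan=[
    [0.03, 0.003, 0, -1.4, 0, -0.2, 1],
    [0.03, 0.003, 0, 0, 0, 0, 1],
    [0.03, 0, 0, 0, 0, 0, 1],
    [0, 0, 0, 0, 0, 0, 1],
  ],
)

```text
time_s: 12.1
tool_pos: [575.3, 237.7, 249.3]
tool_rot: [-0.0, 0.766, 0.643, -0.004]
wrist_force: [-0.1, -0.1, -0.8]
width: 0.261
```

Run:
```python
from h import *
to([578.4,254,200],-9.6)
c,_=grab("wrist","w9");np.save("w9cal.npy",c,allow_pickle=True)
P,R,s=pose()
print("board",[proj(c,p).round(1) for p in ([578.4,254,118],[589.3,317.8,118])])
for z,h in((17.5,0),(57,14)): print("clip",z,[proj(c,P+R.apply([x,y,z])).round(1) for x in(-15,15) for y in (-h,h)])
crop("pics/w9.png","pics/w9c.png",215,100,345,300,3)
```

```text
at [575.3 237.7 249.3] yaw -10.01 tilt 0.5 F [-0.1 -0.1 -0.8] w 0.261 t 12.1
shift m [0.0169 0.0005 0.0492] | 0.8 rows; turn [-0.33  0.38 -0.41]
board [array([278.6, 182.4]), array([278.1, 107.9])]
clip 17.5 [array([277.2, 276. ]), array([277.2, 276. ]), array([277.1, 227.8]), array([277.1, 227.8])]
clip 57 [array([257.7, 248.9]), array([297. , 248.9]), array([256.9, 208.4]), array([297.8, 208.4])]
```

View pics/w9c.png

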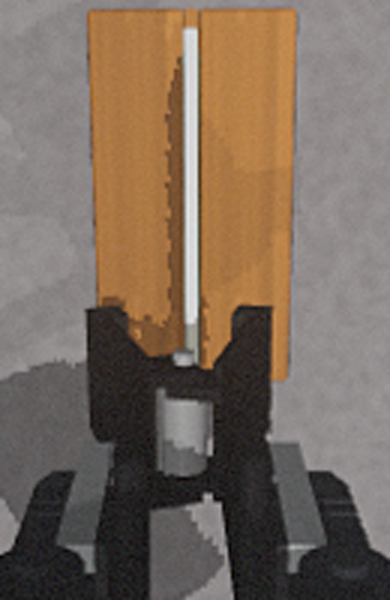

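send_rows(
  plan=[
    [0.016, 0.0015, 0.025, -0.3, 0.4, -0.4, 1],
    [0, 0, 0.02, 0, 0, 0, 1],
    [0, 0, 0, 0, 0, 0, 1],
  ],
)

```text
time_s: 12.52
tool_pos: [579.3, 246.9, 202.1]
tool_rot: [0.001, 0.765, 0.644, -0.002]
wrist_force: [1.1, -0.2, -0.9]
width: 0.256
```

Run:
```python
from h import *
to([579.4,253.5,158],-9.6)
```

```text
at [579.3 246.9 202.1] yaw -9.89 tilt 0.25 F [ 1.1 -0.2 -0.9] w 0.256 t 12.53
shift m [ 0.0067 -0.001   0.0441] | 0.7 rows; turn [-0.09  0.24 -0.29]
```

send_rows(
  plan=[
    [0.0065, -0.001, 0, -0.1, 0.2, -0.3, 1],
    [0, 0, 0, 0, 0, 0, 1],
  ],
)

```text
time_s: 12.78
tool_pos: [580.1, 252.5, 203.3]
tool_rot: [0.001, 0.764, 0.645, 0.0]
wrist_force: [0.1, 0.6, 0.1]
width: 0.262
```

Run:
```python
from h import *
to([579.4,253.5,158],-9.6)
c,_=grab("wrist","w10");np.save("w10cal.npy",c,allow_pickle=True)
crop("pics/w10.png","pics/w10c.png",215,80,345,300,3)
c,_=grab("side","s10");crop("pics/s10.png","pics/s10c.png",230,60,350,210,5)
```

```text
at [580.1 252.5 203.3] yaw -9.67 tilt 0.1 F [0.1 0.6 0.1] w 0.262 t 12.78
shift m [ 0.0009 -0.001   0.0453] | 0.7 rows; turn [ 0.1   0.01 -0.07]
```

View pics/w10c.png

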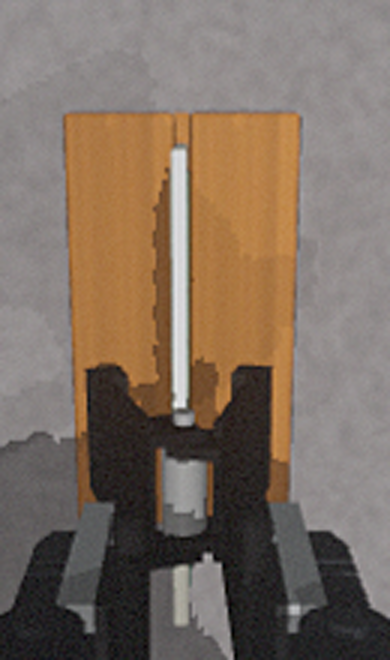

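View pics/s10c.png

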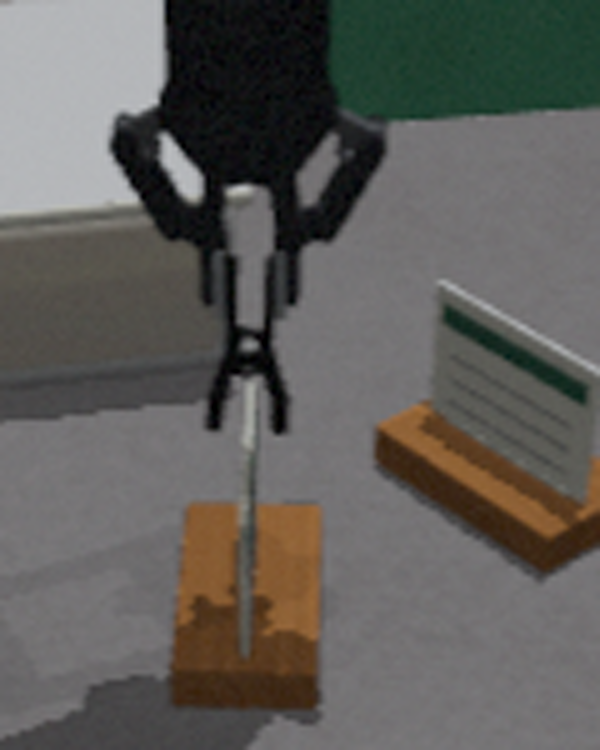

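send_rows(
  plan=[
    [0.001, -0.0005, 0.01, 0, 0, 0, 1],
    [0, 0, 0.008, 0, 0, 0, 1],
    [0, 0, 0, 0, 0, 0, 1],
  ],
)

```text
time_s: 13.25
tool_pos: [580.2, 253.7, 185.0]
tool_rot: [0.001, 0.764, 0.645, 0.001]
wrist_force: [-0.3, 0.6, -0.0]
width: 0.253
```

Run:
```python
from h import *
to([579.6,253.5,158],-9.6)
```

```text
at [580.2 253.7 185. ] yaw -9.66 tilt 0.19 F [-0.3  0.6 -0. ] w 0.253 t 13.25
shift m [-0.0003 -0.0007  0.027 ] | 0.4 rows; turn [ 0.19 -0.01 -0.06]
```

Tips are at about 127 mm, just above the edge. I go on slowly.

send_rows(
  plan=[
    [0, -0.0005, 0.007, 0.1, 0, 0, 1],
    [0, 0, 0.006, 0, 0, 0, 1],
    [0, 0, 0, 0, 0, 0, 1],
  ],
)

```text
time_s: 13.62
tool_pos: [579.6, 253.8, 170.7]
tool_rot: [0.0, 0.764, 0.645, 0.0]
wrist_force: [0.5, -0.6, -0.7]
width: 0.258
```

Run:
```python
from h import *
to([579.6,253.5,158],-9.6)
c,_=grab("wrist","w11");crop("pics/w11.png","pics/w11c.png",215,80,345,300,3)
```

```text
at [579.6 253.8 170.7] yaw -9.65 tilt 0.05 F [ 0.5 -0.6 -0.7] w 0.258 t 13.62
shift m [-0.0003  0.0001  0.0127] | 0.2 rows; turn [ 0.05  0.01 -0.05]
```

View pics/w11c.png

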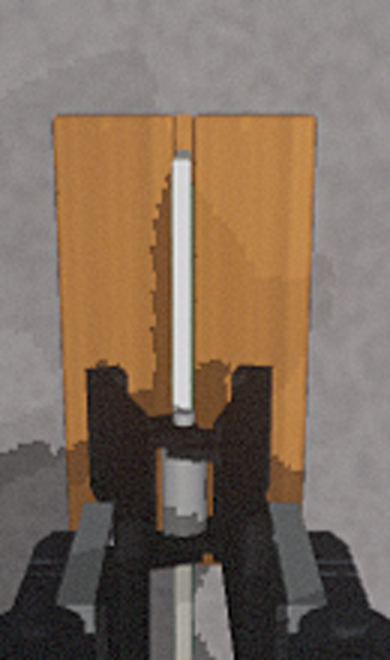

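send_rows(
  plan=[
    [0, 0, 0.007, 0, 0, 0, 1],
    [0, 0, 0.005, 0, 0, 0, 1],
    [0, 0, 0, 0, 0, 0, 1],
    [0, 0, 0, 0, 0, 0, 1],
  ],
)

```text
time_s: 14.18
tool_pos: [580.1, 253.9, 158.6]
tool_rot: [0.001, 0.764, 0.645, 0.001]
wrist_force: [-0.4, -0.0, -0.0]
width: 0.254
```

Run:
```python
from h import *
to([579.6,253.5,158],-9.6)
c,_=grab("wrist","w12");crop("pics/w12.png","pics/w12c.png",215,80,345,300,3)
c,_=grab("side","s12");crop("pics/s12.png","pics/s12c.png",230,80,330,210,6);print([proj(c,[566.9+np.sin(0)*0,190,z]) for z in (98,118)])
c,_=grab("scene","c12");crop("pics/c12.png","pics/c12c.png",310,200,410,300,6)
to([579.6,253.5,158],-9.6)
```

```text
at [580.1 253.9 158.6] yaw -9.66 tilt 0.11 F [-0.4 -0.  -0. ] w 0.254 t 14.18
shift m [-0.0005 -0.0004  0.0006] | 0.0 rows; turn [ 0.11 -0.02 -0.06]
[array([278.5032327 , 171.13385284]), array([278.39334428, 164.9376623 ])]
at [580.1 253.9 158.7] yaw -9.65 tilt 0.13 F [-1.  -0.5 -1.1] w 0.259 t 14.32
shift m [-0.0005 -0.0005  0.0007] | 0.0 rows; turn [ 0.12 -0.03 -0.05]
```

View pics/w12c.png

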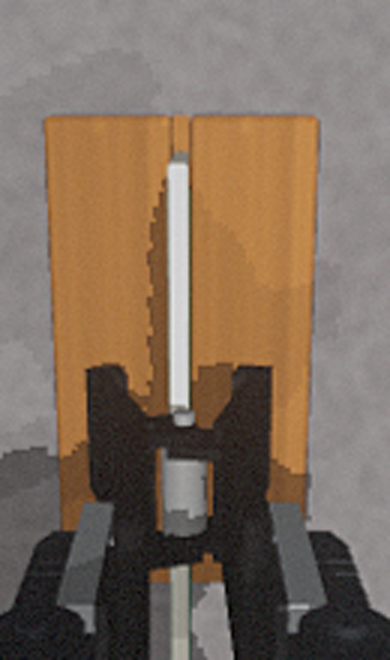

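View pics/s12c.png

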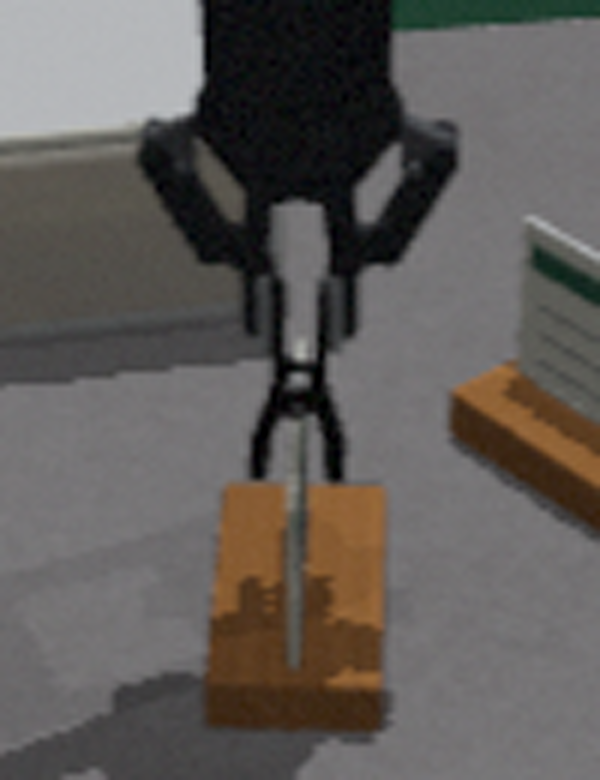

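View pics/c12c.png

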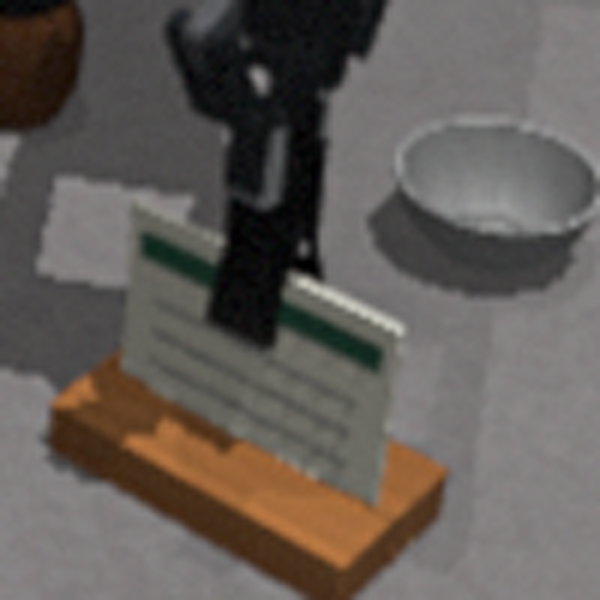

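Run:
```python
from h import *
c=cal("scene");a=np.radians(-9.6);n=np.array([np.cos(a),np.sin(a),0]);t=np.array([-np.sin(a),np.cos(a),0]);m=np.array([578.4,254,118])
for u,v in((212,325),(272,348)):
    o,d=ray(c,310+u/6,200+v/6)
    for off in (14,22):
        p=o+d*((m-o)@n+off)/(d@n); print(off,"along",((p-m)@t).round(1),"z rel",(p-m)[2].round(1))
```

```text
14 along -12.8 z rel -31.4
22 along -7.7 z rel -24.0
14 along 16.2 z rel -27.6
22 along 21.0 z rel -20.3
```

Run:
```python
from h import *
print(r.hand_in());to([579.6,253.5,158],-9.6)
```

```text
the job is handed in; nothing more can be done
None
the job is handed in; nothing more can be done
```

I pressed the board home, took the clip off the basket squeezed open, and handed in with it held gaping over the middle of the board's top edge. `hand_in` reports no verdict, and it blocked my last state reading. The final checks below are therefore from just before handing in, at 14.3 s of the 58 s allowed.

- **Board:** I pushed it down with the shut fingers until it stopped. The fingertips were at 117.9 mm against 118 mm expected, with 17.6 N upward on the wrist. Seen afterwards from the wrist, its top edge was centred at about (578, 254) mm and turned −9.6°.
- **Clip lift:** The fingers closed on the tails to about 22 mm and the clip came straight up off the rim. It sat the same way in the fingers in every later picture.
- **Final hold:**
  - Position: the jaws sit one on each side of the board. Their midpoint is within about 1 mm of the sheet's mid-plane, and they are square to it within about 0.1°.
  - Contact: the wrist force was about 1 N, no more than its free-air noise, which fits with the clip touching nothing.
  - Surroundings: the stand and bowl showed no movement in the final scene picture. I did not measure the jar or bottle again.

**Disagreements:** the jaw tips should be about 16 mm below the edge from the tool's height, but the scene camera gave 20 to 24 mm. The clip's offset along the edge came out at about 1 mm from the grasp and about 6 mm from the camera. Both readings are within the limits.

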